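# Fetch the pastel stubs from behind the canisters

## Task

Three tall canisters hem in the little round holder of pastel stubs in the wooden caddy. First move all three canisters out onto the grey felt mat, then stand the stub holder in the middle of the round cork stand, and then put every canister back on the very mark it stood on at the start. Keep everything upright, and leave the mug and the sanding block alone.

Things in the scene. Friction and masses are not known exactly. Their poses are not given: they have to be found in the camera images.
- blue_canister: Blue pastel canister, loose, upright, round, 120 mm tall, about 160 g: tube 46 mm across, 47 mm lid at 80 to 90 mm, then a lid knob 32 mm across from 90 to 120 mm, to grip it by. Blue all over, but for a cream band round the tube. Origin: centre of the underside, z up. Starts on any one of the three outer dark marks of the caddy.
- green_canister: Green pastel canister, loose, upright, round, 120 mm tall, about 160 g: tube 46 mm across, 47 mm lid at 80 to 90 mm, then a lid knob 32 mm across from 90 to 120 mm, to grip it by. Green all over, but for a cream band round the tube. Origin: centre of the underside, z up. Starts on any one of the three outer dark marks of the caddy.
- red_canister: Red pastel canister, loose, upright, round, 120 mm tall, about 160 g: tube 46 mm across, 47 mm lid at 80 to 90 mm, then a lid knob 32 mm across from 90 to 120 mm, to grip it by. Red all over, but for a cream band round the tube. Origin: centre of the underside, z up. Starts on any one of the three outer dark marks of the caddy.
- stub_holder: Dark wooden puck, loose, 48 mm across, 34 mm tall, about 80 g, with five short pastel stubs in its top reaching 53 mm above its underside. Grip the puck by its sides. Origin: centre of the underside, z up. Starts on the caddy's fourth mark, hemmed in by a canister on either side and one in front, 54 mm centre to centre: no room for fingers until they are gone.
- caddy: Light wooden shallow tray, fixed, 150 mm (its x) by 190 mm (its y), walls 6 mm thick and 16 mm high, inner floor 6 mm above its underside. Four flat dark round marks on its floor, 50 mm across, at (x, y) in mm: (-34, 0), (20, 54), (20, -54) for the canisters and (20, 0) for the stub holder. Origin: centre of the underside; x points away from the robot at yaw 0.
- felt_mat: Grey felt mat, fixed flat on the table, 250 mm (its x) by 110 mm (its y), 3 mm thick: the side area for the canisters. It lies on the left or on the right of the caddy. Origin: centre of the underside.
- cork_stand: Round fixed stand, black foot 104 mm across with a cork top 88 mm across, top 12 mm above the table, flat with no rim. It lies on the other side of the caddy from the mat. Origin: centre of the underside.
- mug: White mug, loose bystander, 76 mm across and 85 mm tall, handle on its y side, beyond the caddy. Origin: centre of the underside.
- sanding_block: Pale wooden sanding block, loose bystander, 50 x 85 x 22 mm, lying between the robot and the caddy. Origin: centre of the underside.
Not all that is in view belongs to the job. Several things have the shape of the green_canister; the one meant has the colours described above.

How it is judged:
By the outcome, as a careful person would: the job done as asked, in the order asked, and still so for the second after the job is handed in, with the robot touching nothing.
It also fails if it takes over 144 s, if anything falls off the work surface, if the arm or the gripper's body presses on something with over 40 N, if the wrist force passes 120 N, or if a joint passes its speed limit or range.

## Robot

A 6-joint arm with a two-finger parallel gripper is mounted at the origin on the work surface. World frame = base frame: x ahead of the robot, y to its left, z up, the work surface at z = 0. Lengths are in mm, angles in rad, forces in N, time in s.
With the tool pointing down it reaches from about 275 to 750 mm from the base axis. Payload 10.2 kg.
Tool frame: the origin (TCP) lies at the very end of the fingers, on their centre line; the grasp point (between the pads) lies 19 mm behind it; z points along the fingers, y is the line along which they close (so a half turn about z gives the same grasp; the last joint's range is limited). The gripper opens to 85 mm and grips with 20 to 120 N. Pads are 22 mm wide; open, the fingers measure 114 mm over their backs; the gripper's body (76 mm by 85 mm) begins 54 mm behind the grasp point. The pads swing forward as they close: fully open they stand 13 mm farther back than shut.
Start: joints at [0.925, 0.313, 1.498, -0, 1.331, -0.223], TCP at [215.429, 478.771, 231.294] pointing down, gripper open.
Joint ranges: [-2.94, 2.94], [-0.97, 2.17], [0.19, 2.56], [-1.23, 4.37], [0.02, 3.11], [-2.88, 2.88]. Speed limits (rad/s): [2.39, 2.39, 3.01, 3.14, 3.14, 3.14].

## Interface

Orientations are given as a unit quaternion [w, x, y, z].
In Python, from rig import * gives the robot as it stands. The module is installed in compiled form; this text tells all that it offers.
- The arm moves only by the shell command python3 -m crank 'ROWS' [FORCE]. ROWS is JSON, a list that holds one entry, the list of rows, each a list of 7 numbers: the shift along the tool's x, y, z in units of 25 mm (1.0 is 25 mm), then the turn, a rotation vector about the tool's x, y, z in units of 8 degrees (1.0 is 8 degrees), then the finger opening in mm, from 0 to 85.4. A call has exactly 8 rows; each row shifts and turns the commanded pose from where the row before left it, along the tool's axes as they then stand; what a row does not reach is not made up. A row lasts 1/10 s, in which the tool goes at most 50 mm and 8.59 degrees, less where a joint would pass 70% of its speed; a pose out of reach is approached as far as the arm can. A call is refused whole if a number of a shift passes 1 or a number of a turn 1, either way. A call with a gripper value outside its range is refused whole. The fingers move at their own pace and stop on an object; FORCE is the grip in N (left out, the last holds). Time passes only in rows, so rows that do not move let the fingers close, or fill a call up. It gives the time, the measured TCP pose, the force, the opening and the grip force at its end, in the units of the state.
- sense(): the state, without advancing time (a new reading comes with each control period).
- capture(name): name is "side" or "top"; returns the picture (400x640x3 uint8, blue, green, red); there is no depth.
- camera_model(name): a dict with "fx", "fy", "cx", "cy" (pixels), "k1" (the pictures are not rectified: a ray, as slopes to the right and down, at radius r is drawn at 1 + k1 r^2 times it, then the intrinsics apply), "world_from_camera" (4x4, takes a point from camera to world coordinates). Camera axes: x right, y up, looking along -z (the intrinsics and any distortion apply to the point x, -y, -z); pixel columns grow to the right and rows downward; lengths in mm; the calibration is good to about 2 mm. A picture is of the moment at which its call begins. camera_model takes no time and is no camera call.
- finish_job(): hands the job in; it is judged then, once.
The state is a dict: "time_s": time; "joints": joint angles; "dq": joint speeds; "tau": joint torques, N m; "eef_pos": TCP position; "ee_rot": TCP orientation; "force": force on the tool from outside, world axes, zero at the start; "wrist_torque": the same for the moment, N m; "grip_width": opening from 0.0 (shut) to 1.0 (fully open); "grip_force": force on a finger pad.
Only numpy, scipy, OpenCV 4.12 (cv2) and the standard library are available. Lean on these libraries where they do the work, as an engineer would, in place of code of your own. Each camera call takes 0.05 s, during which the arm holds its last target. There are 200 camera calls.

## Working session

There is one attempt and no reset: what is moved stays moved. The work goes in short steps, Python scripts to look and compute and a shell command to move; the robot and the scene stay as the last step left them, time stands still between calls to the robot, and variables do not carry over. Pictures are saved under pics/ and viewed, at most 14 in all, crops included, and the job is handed in when it is done.

```bash
mkdir -p pics; python3 - <<'E'
from rig import *
import cv2
s=sense(); print(s)
for n in("top","side"):
    cv2.imwrite(f"pics/{n}0.png",capture(n)); print(n,camera_model(n))
E
```

```text
{'time_s': 0.0, 'joints': array([ 9.24584794e-01,  3.13439703e-01,  1.49845162e+00, -1.35610992e-05,
        1.33100752e+00, -2.23383538e-01]), 'dq': array([-0.00215682,  0.00039316, -0.00027173, -0.00251557,  0.00033334,
        0.00124146]), 'tau': array([-7.47865379e-04, -4.12257564e+01, -2.59742457e+01, -1.90920614e-04,
        4.06769308e-03,  1.67041293e-06]), 'eef_pos': array([215.27151779, 478.54423748, 230.73487735]), 'ee_rot': array([-2.69129020e-04,  2.09841001e-01,  9.77735306e-01, -5.95103410e-04]), 'force': array([ 0.20418804, -0.37299988,  0.53567016]), 'wrist_torque': array([-0.02680531,  0.00438665,  0.04506221]), 'grip_force': 0.0, 'grip_width': 1.0057729971014875}
top {'fx': 427.0822843546615, 'fy': 427.0822843546615, 'cx': 322.3915047578573, 'cy': 193.03506865660583, 'k1': -0.06722808729093938, 'world_from_camera': array([[ 1.38918769e-02,  9.93303862e-01, -1.14692866e-01,
         4.68909103e+02],
       [-9.99900865e-01,  1.40636194e-02,  6.88340612e-04,
        -2.02487876e+00],
       [ 2.29672820e-03,  1.14671933e-01,  9.93400761e-01,
         8.50435005e+02],
       [ 0.00000000e+00,  0.00000000e+00,  0.00000000e+00,
         1.00000000e+00]])}
side {'fx': 493.4908427935925, 'fy': 493.4908427935925, 'cx': 320.26415763717404, 'cy': 195.12536366305142, 'k1': -0.15701842943355251, 'world_from_camera': array([[ 9.50656131e-01,  1.85618554e-01, -2.48593388e-01,
         3.24270172e+02],
       [-3.10054262e-01,  5.40212513e-01, -7.82327805e-01,
        -7.57590703e+02],
       [-1.09212971e-02,  8.20802164e-01,  5.71108162e-01,
         5.82764326e+02],
       [ 0.00000000e+00,  0.00000000e+00,  0.00000000e+00,
         1.00000000e+00]])}
```

View pics/top0.png

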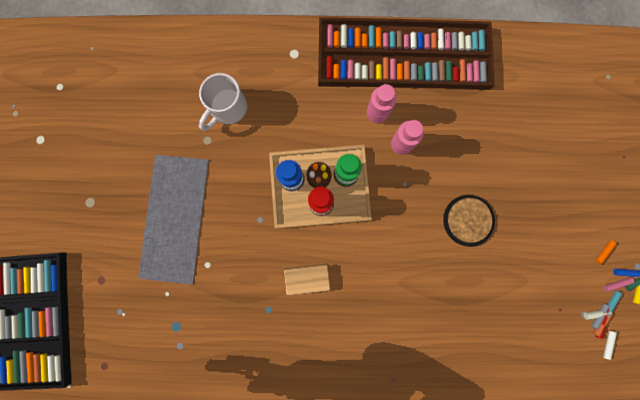

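View pics/side0.png

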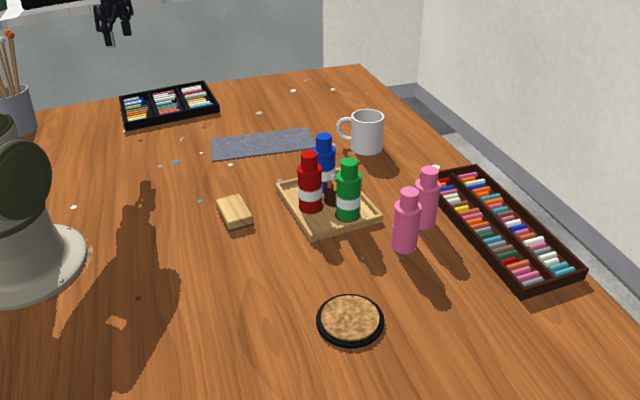

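Top view, up = +x and left = +y. Caddy at about (320,187), mat on the left (174,220), cork on the right (469,220), mug (222,98), block (307,279). Canister shapes: blue (289,174), green (348,168), red (320,200), and two pink ones at (382,103) and (408,137), which are decoys since they aren't blue, green or red. The green one meant is at (348,168). I'll check it in one crop.

```bash
cat > h.py <<'E'
from rig import *
import cv2, numpy as np
from scipy.optimize import brentq
def proj(n,P):
    m=camera_model(n); T=np.linalg.inv(m["world_from_camera"]); P=np.atleast_2d(P)
    c=P@T[:3,:3].T+T[:3,3]; x=c[:,0]/-c[:,2]; y=-c[:,1]/-c[:,2]; d=1+m["k1"]*(x*x+y*y)
    return np.c_[m["fx"]*x*d+m["cx"],m["fy"]*y*d+m["cy"]]
def w(n,u,v,z):
    m=camera_model(n); T=m["world_from_camera"]
    a=np.array([(u-m["cx"])/m["fx"],(v-m["cy"])/m["fy"]]); r=a.copy()
    for _ in range(20): r=a/(1+m["k1"]*(r@r))
    d=T[:3,:3]@[r[0],-r[1],-1]; t=(z-T[2,3])/d[2]
    return (T[:3,3]+t*d)
E
python3 - <<'E'
import cv2
a=cv2.imread('pics/top0.png')[140:235,260:400]
cv2.imwrite('pics/c1.png',cv2.resize(a,None,fx=5.7,fy=5.7,interpolation=cv2.INTER_CUBIC))
b=cv2.imread('pics/side0.png')[125:245,270:390]
cv2.imwrite('pics/c2.png',cv2.resize(b,None,fx=5,fy=5,interpolation=cv2.INTER_CUBIC))
E
```

```text
(no output)
```

View pics/c1.png

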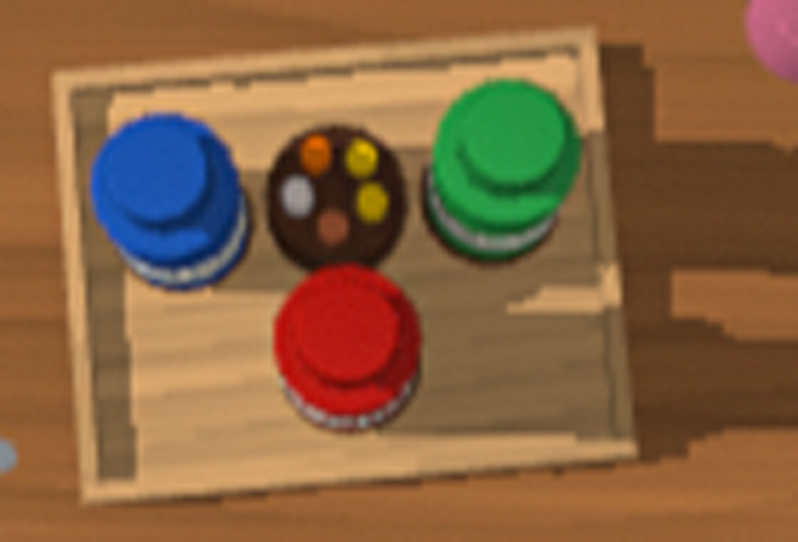

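View pics/c2.png

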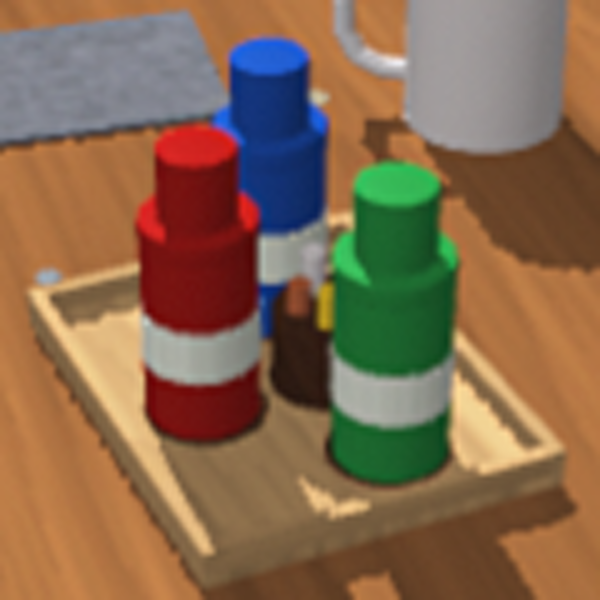

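```bash
python3 - <<'E'
from h import *
np.set_printoptions(precision=1,suppress=True)
f=lambda x,y:(260+(x+.5)/5.7-.5,140+(y+.5)/5.7-.5)
g=lambda x,y:(270+(x+.5)/5-.5,125+(y+.5)/5-.5)
for n,p,q in(("blue",(157,173),(269,58)),("green",(514,132),(398,185)),("red",(347,335),(197,147))):
    print(n,w("top",*f(*p),126),w("side",*g(*q),126))
print("puck",w("top",*f(337,197),40))
C=np.array([w("top",*f(*p),16) for p in((55,72),(597,30),(636,455),(85,500))]);c=C.mean(0);print(C,c)
e=(C[0]-C[1])+(C[3]-C[2]); yaw=np.arctan2(e[1],e[0])-np.pi/2; print("yaw",np.degrees(yaw))
R=np.array([[np.cos(yaw),-np.sin(yaw)],[np.sin(yaw),np.cos(yaw)]])
for m in((-34,0),(20,54),(20,-54),(20,0)): print(m,c[:2]+R@m)
M=np.array([w("top",*p,3) for p in((156,155),(209,159),(192,284),(140,278))]);print("mat",M,M.mean(0))
print("cork",w("top",469.5,220,12), w("side",350.5,318,12))
print("pink",w("top",384,92,120),w("top",411,129,120))
print("mug",w("top",220,91,85))
E
```

```text
blue [591.7  58.6 126. ] [591.7  58.5 126. ]
green [605.7 -49.  126. ] [605.  -48.5 126. ]
red [543.4   0.6 126. ] [544.6   1.1 126. ]
puck [598.9   5.   40. ]
[[645.6 104.4  16. ]
 [663.3 -85.   16. ]
 [514.7 -98.7  16. ]
 [496.6  89.9  16. ]] [580.    2.6  16. ]
yaw 5.400902974819336
(-34, 0) [546.2  -0.6]
(20, 54) [594.9  58.3]
(20, -54) [605.  -49.2]
(20, 0) [599.9   4.5]
mat [[640.  337.7   3. ]
 [632.9 228.    3. ]
 [383.1 251.3   3. ]
 [392.3 356.2   3. ]] [512.1 293.3   3. ]
cork [ 516.1 -294.6   12. ] [ 515.5 -297.7   12. ]
pink [ 735.8 -109.7  120. ] [ 668.9 -157.   120. ]
mug [746.6 191.5  85. ]
```

The crop shows the green one, with its cream band, on the caddy's right mark. Positions: blue (592,58), green (605,-49), red (545,1), puck (599.5,4.7), cork (516,-296), mat centre (512,293).

I'll first turn the tool -24.2° about its z so that tool x = -X, y = +Y and z is down, then travel to above blue.

```bash
python3 -m crank '[[[0,0,0.5,0,0,-0.756,60],[0,0,0.5,0,0,-0.756,60],[0,0,0.5,0,0,-0.756,60],[0,0,0.5,0,0,-0.756,60],[-0.9,-1,0,0,0,0,60],[-0.9,-1,0,0,0,0,60],[-0.9,-1,0,0,0,0,60],[-0.9,-1,0,0,0,0,60]]]' 40
python3 -m crank '[[[-0.9,-1,0,0,0,0,60],[-0.9,-1,0,0,0,0,60],[-0.9,-1,0,0,0,0,60],[-0.9,-1,0,0,0,0,60],[-0.9,-1,0,0,0,0,60],[-0.9,-1,0,0,0,0,60],[-0.9,-1,0,0,0,0,60],[-0.9,-1,0,0,0,0,60]]]'
```

```text
time_s: 0.9
eef_pos: [305.9, 377.6, 181.0]
ee_rot: [-0.0, 0.0, 1.0, -0.0]
force: [1.2, 0.9, -0.8]
grip_width: 0.704
grip_force: 0.0
time_s: 1.7
eef_pos: [485.9, 177.4, 181.1]
ee_rot: [-0.0, 0.0, 1.0, -0.0]
force: [-0.2, 0.3, 0.3]
grip_width: 0.704
grip_force: 0.0
```

```bash
python3 -m crank '[[[-0.85,-0.95,0.2,0,0,0,60],[-0.85,-0.95,0.2,0,0,0,60],[-0.85,-0.95,0.2,0,0,0,60],[-0.85,-0.95,0.2,0,0,0,60],[-0.85,-0.95,0.2,0,0,0,60],[0,0,0.2,0,0,0,60],[0,0,0,0,0,0,60],[0,0,0,0,0,0,60]]]'
python3 - <<'E'
from h import *
np.set_printoptions(precision=1,suppress=True)
a=capture("top");b=capture("side");p=sense()["eef_pos"];print(p)
print(proj("top",p),proj("side",p))
i=cv2.resize(a[120:220,240:360],None,fx=4,fy=4,interpolation=cv2.INTER_CUBIC)
j=cv2.resize(b[60:220,270:370],None,fx=3,fy=3,interpolation=cv2.INTER_CUBIC)
o=np.zeros((480,800,3),np.uint8);o[:400,:480]=i;o[:480,490:790]=j
cv2.imwrite("pics/d1.png",o)
E
```

```text
time_s: 2.5
eef_pos: [590.9, 60.5, 151.2]
ee_rot: [-0.0, -0.0, 1.0, 0.0]
force: [0.0, 0.3, -1.1]
grip_width: 0.703
grip_force: 0.0
[591.1  60.6 151.7]
[[284.7 167.6]] [[322.7 124. ]]
```

View pics/d1.png

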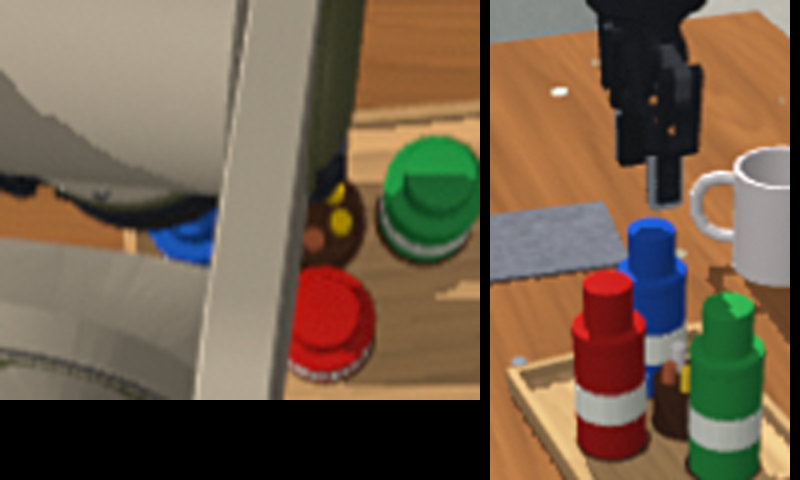

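Side view: the open fingers (tip at about pixel (328,128)) hang right over the blue knob. Next: trim, descend, grip.

```bash
python3 -m crank '[[[-0.05,-0.08,0.6,0,0,0,60],[0,0,0.6,0,0,0,60],[0,0,0.5,0,0,0,60],[0,0,0.43,0,0,0,60],[0,0,0,0,0,0,20],[0,0,0,0,0,0,20],[0,0,0,0,0,0,20],[0,0,0,0,0,0,20]]]' 40
python3 -m crank '[[[0,0,0,0,0,0,20],[0,0,0,0,0,0,20],[0,0,-0.3,0,0,0,20],[0,0,-0.6,0,0,0,20],[0,0,-0.8,0,0,0,20],[0,0,-0.8,0,0,0,20],[0,0,0,0,0,0,20],[0,0,0,0,0,0,20]]]' 40
```

```text
time_s: 3.4
eef_pos: [592.9, 57.8, 98.6]
ee_rot: [0.0, 0.0, 1.0, -0.0]
force: [-0.1, 0.3, 0.2]
grip_width: 0.361
grip_force: 39.7
time_s: 4.2
eef_pos: [592.5, 57.8, 160.1]
ee_rot: [-0.0, 0.0, 1.0, 0.0]
force: [0.1, -0.3, -1.4]
grip_width: 0.364
grip_force: 39.8
```

```bash
python3 -m crank '[[[0,0.4,0,0,0,0,20],[0.1,0.9,0,0,0,0,20],[0.1,1,0,0,0,0,20],[0.1,1,0,0,0,0,20],[0.1,1,0,0,0,0,20],[0.1,1,0,0,0,0,20],[0,1,0,0,0,0,20],[0,1,0,0,0,0,20]]]'
python3 -m crank '[[[0,1,0,0,0,0,20],[0,0.6,0,0,0,0,20],[0,0.26,0.2,0,0,0,20],[0,0,0.7,0,0,0,20],[0,0,0.8,0,0,0,20],[0,0,0.5,0,0,0,20],[0,0,0.26,0,0,0,20],[0,0,0,0,0,0,20]]]'
```

```text
time_s: 5.0
eef_pos: [579.5, 242.0, 159.3]
ee_rot: [-0.001, 0.0, 1.0, -0.0]
force: [1.4, 0.0, -2.1]
grip_width: 0.363
grip_force: 39.8
time_s: 5.8
eef_pos: [580.1, 286.4, 98.3]
ee_rot: [-0.001, 0.001, 1.0, -0.0]
force: [0.3, 0.1, -1.5]
grip_width: 0.359
grip_force: 39.8
```

```bash
python3 -m crank '[[[0,0,0.06,0,0,0,20],[0,0,0.04,0,0,0,20],[0,0,0,0,0,0,20],[0,0,0,0,0,0,60],[0,0,0,0,0,0,60],[0,0,0,0,0,0,60],[0,0,-0.6,0,0,0,60],[0,0,-0.8,0,0,0,60]]]'
```

```text
time_s: 6.6
eef_pos: [580.1, 286.7, 132.2]
ee_rot: [-0.001, 0.0, 1.0, -0.0]
force: [-0.4, -0.5, 0.9]
grip_width: 0.7
grip_force: 0.0
```

```bash
python3 -m crank '[[[0,0,-0.8,0,0,0,60],[0.14,-0.8,0,0,0,0,60],[0.14,-1,0,0,0,0,60],[0.14,-1,0,0,0,0,60],[0.14,-1,0,0,0,0,60],[0.14,-1,0,0,0,0,60],[0.14,-1,0,0,0,0,60],[0.14,-1,0,0,0,0,60]]]'
python3 -m crank '[[[0.14,-1,0,0,0,0,60],[0.14,-1,0,0,0,0,60],[0.14,-1,0,0,0,0,60],[0,-1,0,0,0,0,60],[0,-0.64,0.2,0,0,0,60],[0,0,0.2,0,0,0,60],[0,0,0,0,0,0,60],[0,0,0,0,0,0,60]]]'
python3 - <<'E'
from h import *
np.set_printoptions(precision=1,suppress=True)
a=capture("top");b=capture("side");print(sense()["eef_pos"])
cv2.imwrite("pics/e1.png",b)
cv2.imwrite("pics/e1t.png",a)
E
```

```text
time_s: 7.4
eef_pos: [555.8, 115.9, 152.9]
ee_rot: [0.001, 0.0, 1.0, -0.0]
force: [0.2, 0.7, -0.5]
grip_width: 0.707
grip_force: 0.0
time_s: 8.2
eef_pos: [545.2, 1.7, 141.6]
ee_rot: [-0.0, -0.0, 1.0, 0.0]
force: [-0.5, 0.3, 1.1]
grip_width: 0.703
grip_force: 0.0
[545.2   1.6 141.7]
```

View pics/e1.png

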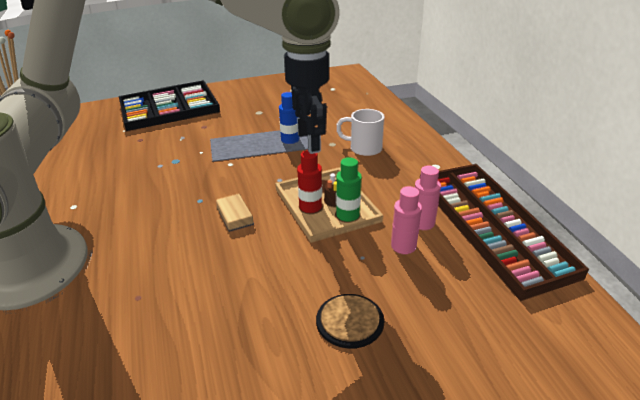

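Blue stands upright on the mat at (288,118), and the gripper is above red (310,160). Next: descend, grip, lift.

```bash
python3 -m crank '[[[0,-0.03,0.5,0,0,0,60],[0,0,0.5,0,0,0,60],[0,0,0.45,0,0,0,60],[0,0,0.27,0,0,0,60],[0,0,0,0,0,0,20],[0,0,0,0,0,0,20],[0,0,0,0,0,0,20],[0,0,0,0,0,0,20]]]' 40
python3 -m crank '[[[0,0,0,0,0,0,20],[0,0,0,0,0,0,20],[0,0,-0.3,0,0,0,20],[0,0,-0.6,0,0,0,20],[0,0,-0.8,0,0,0,20],[0,0,-0.8,0,0,0,20],[0,0,0,0,0,0,20],[0,0,0,0,0,0,20]]]' 40
```

```text
time_s: 9.1
eef_pos: [545.2, 0.1, 98.8]
ee_rot: [0.0, 0.0, 1.0, -0.0]
force: [-0.0, 0.3, -0.4]
grip_width: 0.356
grip_force: 39.7
time_s: 9.9
eef_pos: [545.0, 0.1, 160.8]
ee_rot: [-0.0, 0.0, 1.0, -0.0]
force: [-0.5, 0.2, -1.5]
grip_width: 0.36
grip_force: 39.8
```

```bash
python3 -m crank '[[[0,0.5,0,0,0,0,20],[0.2,0.9,0,0,0,0,20],[0.2,1,0,0,0,0,20],[0.2,1,0,0,0,0,20],[0.2,1,0,0,0,0,20],[0.2,1,0,0,0,0,20],[0.2,1,0,0,0,0,20],[0.12,1,0,0,0,0,20]]]'
python3 -m crank '[[[0,1,0,0,0,0,20],[0,1,0,0,0,0,20],[0,1,0,0,0,0,20],[0,0.9,0,0,0,0,20],[0,0.42,0.2,0,0,0,20],[0,0,0.7,0,0,0,20],[0,0,0.7,0,0,0,20],[0,0,0.5,0,0,0,20]]]'
python3 -m crank '[[[0,0,0.3,0,0,0,20],[0,0,0.18,0,0,0,20],[0,0,0,0,0,0,20],[0,0,0,0,0,0,60],[0,0,0,0,0,0,60],[0,0,0,0,0,0,60],[0,0,-0.6,0,0,0,60],[0,0,-0.8,0,0,0,60]]]'
```

```text
time_s: 10.7
eef_pos: [511.1, 186.9, 160.0]
ee_rot: [-0.001, 0.0, 1.0, -0.0]
force: [0.1, -0.5, -0.6]
grip_width: 0.361
grip_force: 39.9
time_s: 11.5
eef_pos: [511.4, 292.9, 106.4]
ee_rot: [-0.001, 0.0, 1.0, -0.0]
force: [0.1, -0.7, -2.3]
grip_width: 0.363
grip_force: 39.9
time_s: 12.3
eef_pos: [511.9, 292.9, 131.5]
ee_rot: [-0.001, 0.0, 1.0, -0.0]
force: [0.6, -0.8, 0.5]
grip_width: 0.704
grip_force: 0.0
```

```bash
python3 -m crank '[[[0,0,-0.8,0,0,0,60],[-0.3,-0.8,0,0,0,0,60],[-0.3,-1,0,0,0,0,60],[-0.3,-1,0,0,0,0,60],[-0.3,-1,0,0,0,0,60],[-0.3,-1,0,0,0,0,60],[-0.3,-1,0,0,0,0,60],[-0.3,-1,0,0,0,0,60]]]'
python3 -m crank '[[[-0.3,-1,0,0,0,0,60],[-0.3,-1,0,0,0,0,60],[-0.3,-1,0,0,0,0,60],[-0.3,-1,0,0,0,0,60],[-0.3,-1,0,0,0,0,60],[-0.3,-1,0,0,0,0,60],[-0.12,-0.88,0.2,0,0,0,60],[0,0,0.2,0,0,0,60]]]'
python3 -m crank '[[[0,0,0.2,0,0,0,60],[0,0,0,0,0,0,60],[0,0,0,0,0,0,60],[0,0,0,0,0,0,60],[0,0,0,0,0,0,60],[0,0,0,0,0,0,60],[0,0,0,0,0,0,60],[0,0,0,0,0,0,60]]]'
```

```text
time_s: 13.1
eef_pos: [565.0, 122.0, 151.9]
ee_rot: [0.0, 0.0, 1.0, 0.0]
force: [0.6, -0.4, 0.3]
grip_width: 0.702
grip_force: 0.0
time_s: 13.9
eef_pos: [613.0, -51.4, 141.5]
ee_rot: [0.0, 0.002, 1.0, -0.0]
force: [-0.1, -0.1, -0.8]
grip_width: 0.704
grip_force: 0.0
time_s: 14.7
eef_pos: [612.6, -48.9, 136.5]
ee_rot: [-0.0, 0.0, 1.0, 0.0]
force: [-0.1, 0.0, -0.1]
grip_width: 0.702
grip_force: 0.0
```

```bash
python3 -m crank '[[[0.3,0,0,0,0,0,60],[0,0,0.5,0,0,0,60],[0,0,0.6,0,0,0,60],[0,0,0.42,0,0,0,60],[0,0,0,0,0,0,20],[0,0,0,0,0,0,20],[0,0,0,0,0,0,20],[0,0,0,0,0,0,20]]]' 40
python3 -m crank '[[[0,0,0,0,0,0,20],[0,0,0,0,0,0,20],[0,0,-0.3,0,0,0,20],[0,0,-0.6,0,0,0,20],[0,0,-0.8,0,0,0,20],[0,0,-0.8,0,0,0,20],[0,0,-0.6,0,0,0,20],[0,0,-0.2,0,0,0,20]]]' 40
```

```text
time_s: 15.5
eef_pos: [605.3, -49.0, 98.9]
ee_rot: [0.0, 0.0, 1.0, -0.0]
force: [0.1, 0.7, -1.3]
grip_width: 0.359
grip_force: 39.6
time_s: 16.3
eef_pos: [605.7, -49.1, 183.2]
ee_rot: [0.002, 0.0, 1.0, -0.0]
force: [0.2, -0.1, -1.1]
grip_width: 0.362
grip_force: 39.7
```

```bash
python3 -m crank '[[[0.2,0.4,0,0,0,0,20],[0.4,0.9,0,0,0,0,20],[0.5,1,0,0,0,0,20],[0.5,1,0,0,0,0,20],[0.5,1,0,0,0,0,20],[0.5,1,0,0,0,0,20],[0.5,1,0,0,0,0,20],[0.5,1,0,0,0,0,20]]]'
python3 -m crank '[[[0.5,1,0,0,0,0,20],[0.5,1,0,0,0,0,20],[0.5,1,0,0,0,0,20],[0.5,1,0,0,0,0,20],[0.5,1,0,0,0,0,20],[0.5,1,0,0,0,0,20],[0.34,0.6,0.1,0,0,0,20],[0,0.02,0.4,0,0,0,20]]]'
python3 -m crank '[[[0,0,0.8,0,0,0,20],[0,0,0.8,0,0,0,20],[0,0,0.6,0,0,0,20],[0,0,0.4,0,0,0,20],[0,0,0,0,0,0,20],[0,0,0,0,0,0,20],[0,0,0,0,0,0,20],[0,0,0,0,0,0,20]]]'
```

```text
time_s: 17.1
eef_pos: [513.6, 135.1, 180.1]
ee_rot: [-0.001, 0.0, 1.0, 0.0]
force: [0.1, 0.8, -1.3]
grip_width: 0.359
grip_force: 39.8
time_s: 17.9
eef_pos: [430.2, 300.9, 168.2]
ee_rot: [0.0, -0.001, 1.0, 0.0]
force: [0.3, 0.3, -1.1]
grip_width: 0.36
grip_force: 39.9
time_s: 18.7
eef_pos: [432.1, 299.3, 104.1]
ee_rot: [0.001, 0.0, 1.0, 0.0]
force: [0.5, 0.9, -1.2]
grip_width: 0.361
grip_force: 39.9
```

```bash
python3 -m crank '[[[0,0,0.2,0,0,0,20],[0,0,0.12,0,0,0,20],[0,0,0,0,0,0,20],[0,0,0,0,0,0,60],[0,0,0,0,0,0,60],[0,0,0,0,0,0,60],[0,0,-0.6,0,0,0,60],[0,0,-0.8,0,0,0,60]]]'
python3 -m crank '[[[0,0,-0.8,0,0,0,75],[-0.4,-0.8,0,0,0,0,75],[-0.5,-1,0,0,0,0,75],[-0.5,-1,0,0,0,0,75],[-0.5,-1,0,0,0,0,75],[-0.5,-1,0,0,0,0,75],[-0.5,-1,0,0,0,0,75],[-0.5,-1,0,0,0,0,75]]]'
python3 - <<'E'
from h import *
print(sense()["eef_pos"])
a=capture("top");b=capture("side")
cv2.imwrite("pics/f1.png",np.hstack([cv2.resize(a[130:300,120:380],(390,255)),cv2.resize(b[80:250,200:460],(390,255))]))
E
```

```text
time_s: 19.5
eef_pos: [431.3, 298.9, 130.2]
ee_rot: [-0.001, 0.0, 1.0, -0.0]
force: [-1.2, -0.5, -0.1]
grip_width: 0.703
grip_force: 0.0
time_s: 20.3
eef_pos: [517.1, 128.1, 150.5]
ee_rot: [-0.0, 0.0, 1.0, 0.0]
force: [0.4, -0.1, 0.2]
grip_width: 0.878
grip_force: 0.0
[517.09470654 128.05349727 150.5236027 ]
```

View pics/f1.png

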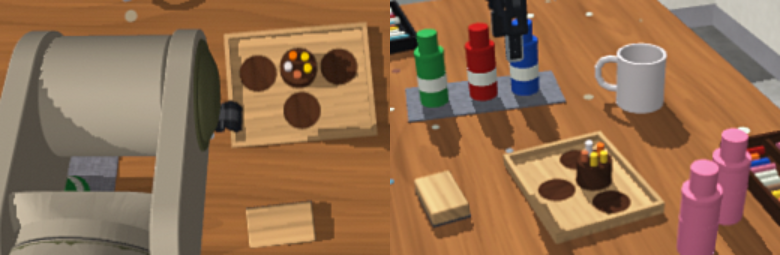

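All three canisters stand upright on the mat, in the right half of the picture at (428,70), (481,65) and (524,60). The puck stands free on its mark. Next: go to it.

```bash
python3 -m crank '[[[-0.6,-0.9,0,0,0,0,75],[-0.6,-0.9,0,0,0,0,75],[-0.6,-0.9,0,0,0,0,75],[-0.6,-0.9,0,0,0,0,75],[-0.6,-0.9,0.3,0,0,0,75],[-0.29,-0.43,0.7,0,0,0,75],[0,0,1,0,0,0,75],[0,0,0.8,0,0,0,75]]]'
python3 -m crank '[[[0,0,0.2,0,0,0,75],[0,0,0,0,0,0,75],[0,0,0,0,0,0,75],[0,0,0,0,0,0,75],[0,0,0,0,0,0,75],[0,0,0,0,0,0,75],[0,0,0,0,0,0,75],[0,0,0,0,0,0,75]]]'
```

```text
time_s: 21.2
eef_pos: [598.5, 6.2, 79.1]
ee_rot: [-0.001, 0.0, 1.0, 0.0]
force: [1.0, -0.4, -1.1]
grip_width: 0.874
grip_force: 0.0
time_s: 22.0
eef_pos: [598.9, 5.8, 75.6]
ee_rot: [0.0, 0.0, 1.0, -0.0]
force: [-0.4, 0.4, 0.1]
grip_width: 0.88
grip_force: 0.0
```

```bash
python3 -m crank '[[[0,-0.04,0.6,0,0,0,75],[0,0,0.8,0,0,0,75],[0,0,0.6,0,0,0,75],[0,0,0.4,0,0,0,75],[0,0,0.2,0,0,0,75],[0,0,0,0,0,0,36],[0,0,0,0,0,0,36],[0,0,0,0,0,0,36]]]' 40
python3 -m crank '[[[0,0,0,0,0,0,36],[0,0,0,0,0,0,36],[0,0,-0.3,0,0,0,36],[0,0,-0.6,0,0,0,36],[0,0,-0.8,0,0,0,36],[0,0,-0.3,0,0,0,36],[0,0,0,0,0,0,36],[0,0,0,0,0,0,36]]]' 40
```

```text
time_s: 22.8
eef_pos: [599.4, 4.7, 11.4]
ee_rot: [0.001, 0.0, 1.0, -0.0]
force: [2.4, -0.8, 3.4]
grip_width: 0.545
grip_force: 41.3
time_s: 23.6
eef_pos: [598.6, 4.9, 60.1]
ee_rot: [-0.0, 0.0, 1.0, 0.0]
force: [0.1, -1.5, -1.1]
grip_width: 0.55
grip_force: 41.3
```

```bash
python3 -m crank '[[[0.2,-0.5,-0.2,0,0,0,36],[0.3,-0.9,0,0,0,0,36],[0.3,-1,0,0,0,0,36],[0.3,-1,0,0,0,0,36],[0.3,-1,0,0,0,0,36],[0.3,-1,0,0,0,0,36],[0.3,-1,0,0,0,0,36],[0.3,-1,0,0,0,0,36]]]'
python3 - <<'E'
from h import *
from scipy.optimize import least_squares
np.set_printoptions(precision=1,suppress=True)
th=np.linspace(0,2*np.pi,60,endpoint=False)
for n,box in(("top",(435,185,505,255)),("side",(305,280,395,355))):
    im=cv2.imread(f"pics/{n}0.png"); x0,y0,x1,y1=box
    g=im[y0:y1,x0:x1].max(2); k=(g<60).astype(np.uint8)
    cs,h=cv2.findContours(k,cv2.RETR_CCOMP,cv2.CHAIN_APPROX_NONE)
    hole=max([c for c,q in zip(cs,h[0]) if q[3]>=0],key=cv2.contourArea)
    P=np.array([w(n,p[0]+x0,p[1]+y0,12)[:2] for p in hole[:,0,:]])
    r=least_squares(lambda q:np.hypot(*(P-q[:2]).T)-q[2],[516,-296,44],loss="soft_l1"); print(n,r.x,r.cost)
print(sense()["eef_pos"])
E
```

```text
time_s: 24.4
eef_pos: [540.2, -181.8, 65.2]
ee_rot: [-0.0, 0.0, 1.0, 0.0]
force: [0.6, -0.0, -1.1]
grip_width: 0.547
grip_force: 41.4
top [ 516.6 -295.2   46.1] 18.889130842802047Traceback (most recent call last):
  File "<stdin>", line 9, in <module>
ValueError: max() iterable argument is empty
```

```bash
python3 -m crank '[[[0.3,-1,0,0,0,0,36],[0.3,-1,0,0,0,0,36],[0.3,-1,0,0,0,0,36],[0.06,-0.9,0,0,0,0,36],[0,-0.6,0.2,0,0,0,36],[0,0,0.6,0,0,0,36],[0,0,0.5,0,0,0,36],[0,0,0.2,0,0,0,36]]]'
python3 -m crank '[[[0,0,0,0,0,0,36],[0,0,0,0,0,0,36],[0,0,0,0,0,0,36],[0,0,0,0,0,0,36],[0,0,0,0,0,0,36],[0,0,0,0,0,0,36],[0,0,0,0,0,0,36],[0,0,0,0,0,0,36]]]'
python3 - <<'E'
from h import *
np.set_printoptions(precision=1,suppress=True)
print(sense()["eef_pos"])
a=capture("top");b=capture("side")
cv2.imwrite("pics/g1.png",np.hstack([cv2.resize(a[170:270,420:520],(400,400)),cv2.resize(b[240:360,290:410],(400,400))]))
E
```

```text
time_s: 25.2
eef_pos: [516.4, -290.9, 25.6]
ee_rot: [-0.002, -0.0, 1.0, 0.001]
force: [0.7, 0.1, -1.4]
grip_width: 0.548
grip_force: 41.4
time_s: 26.0
eef_pos: [517.2, -292.7, 28.1]
ee_rot: [-0.0, 0.0, 1.0, 0.0]
force: [-0.3, -0.4, -1.7]
grip_width: 0.546
grip_force: 41.4
[ 517.2 -292.7   28.1]
```

View pics/g1.png

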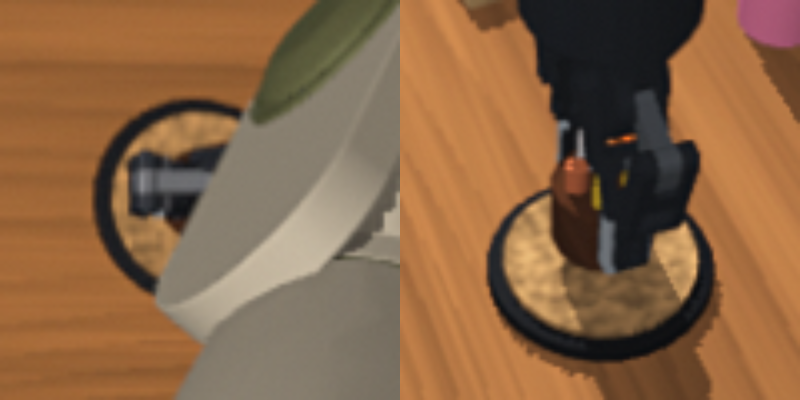

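The puck is held upright over the cork, about 3 mm short in y. Next: trim and lower.

```bash
python3 -m crank '[[[0.03,-0.12,0.1,0,0,0,36],[0,0,0.2,0,0,0,36],[0,0,0.1,0,0,0,36],[0,0,0.04,0,0,0,36],[0,0,0,0,0,0,36],[0,0,0,0,0,0,36],[0,0,0,0,0,0,36],[0,0,0,0,0,0,36]]]'
```

```text
time_s: 26.9
eef_pos: [516.2, -295.6, 17.4]
ee_rot: [-0.0, 0.0, 1.0, 0.0]
force: [-3.9, 1.1, 6.3]
grip_width: 0.547
grip_force: 41.8
```

```bash
python3 -m crank '[[[0,0,0,0,0,0,70],[0,0,0,0,0,0,70],[0,0,0,0,0,0,70],[0,0,0,0,0,0,70],[0,0,-0.5,0,0,0,70],[0,0,-0.8,0,0,0,70],[0,0,-1,0,0,0,70],[0,0,-1,0,0,0,70]]]'
python3 -m crank '[[[0,0,-1,0,0,0,60],[0,0.8,-1,0,0,0,60],[0,1,0,0,0,0,60],[0,1,0,0,0,0,60],[0,1,0,0,0,0,60],[0,1,0,0,0,0,60],[0,1,0,0,0,0,60],[0,1,0,0,0,0,60]]]'
python3 - <<'E'
from h import *
np.set_printoptions(precision=1,suppress=True)
print(sense()["eef_pos"])
a=capture("top");b=capture("side")
cv2.imwrite("pics/g2.png",np.hstack([cv2.resize(a[170:270,420:520],(400,400),interpolation=2),cv2.resize(b[240:360,290:410],(400,400),interpolation=2)]))
E
```

```text
time_s: 27.7
eef_pos: [516.5, -295.7, 101.4]
ee_rot: [0.0, 0.0, 1.0, -0.0]
force: [0.5, -0.1, -0.7]
grip_width: 0.818
grip_force: 0.0
time_s: 28.5
eef_pos: [516.6, -124.7, 150.6]
ee_rot: [0.0, 0.0, 1.0, -0.0]
force: [0.3, -0.4, -0.3]
grip_width: 0.702
grip_force: 0.0
[ 516.6 -124.7  150.6]
```

View pics/g2.png

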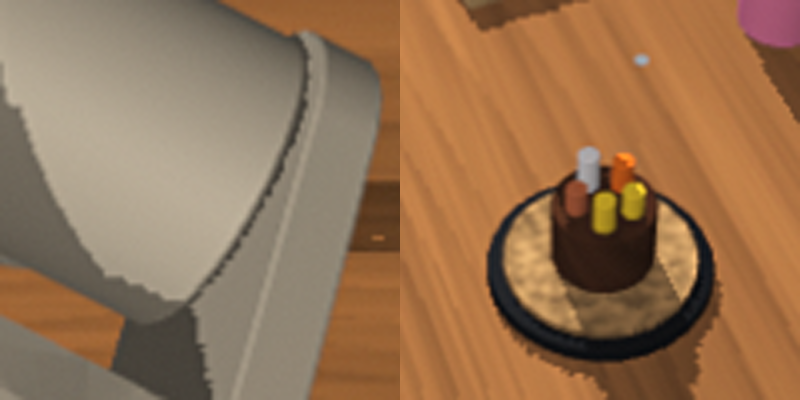

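```bash
python3 - <<'E'
from h import *
np.set_printoptions(precision=1,suppress=True)
b=capture("side")
th=np.linspace(0,2*np.pi,72)
def circ(r,z,c=(516.3,-295.8)): return np.c_[c[0]+r*np.cos(th),c[1]+r*np.sin(th),0*th+z]
S=6.5;o=np.array([305,265])
im=cv2.resize(b[265:355,305:400],None,fx=S,fy=S,interpolation=2)
for r,z,col in((44,12,(255,0,255)),(24,12,(0,255,0)),(24,46,(255,255,0)),(52,0,(0,0,255))):
    p=((proj("side",circ(r,z))-o+.5)*S-.5); cv2.polylines(im,[p.round().astype(int)],True,col,1)
cv2.imwrite("pics/g3.png",im)
E
```

```text
(no output)
```

View pics/g3.png

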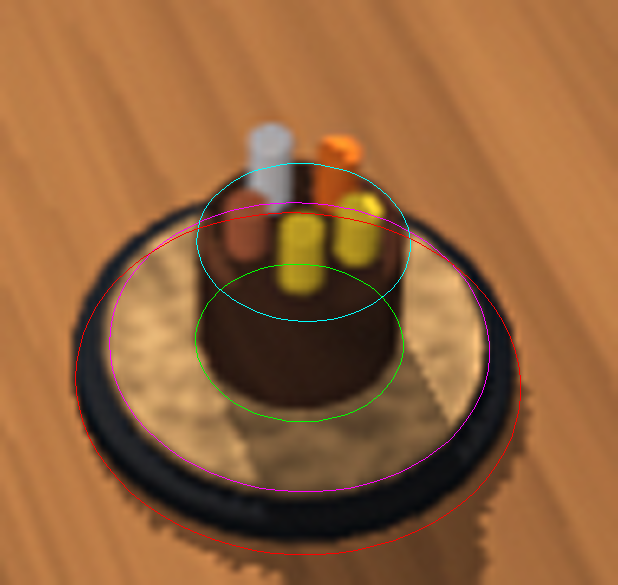

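Against the projected outlines, the puck stands upright within about 3 mm of the cork's centre, which is good enough. Now the canisters go back, green first.

```bash
python3 -m crank '[[[0.2,1,0,0,0,0,60],[0.2,1,0,0,0,0,60],[0.2,1,0,0,0,0,60],[0.2,1,0,0,0,0,60],[0.2,1,0,0,0,0,60],[0.2,1,0,0,0,0,60],[0.2,1,0,0,0,0,60],[0.2,1,0,0,0,0,60]]]'
python3 -m crank '[[[0.2,1,0,0,0,0,60],[0.2,1,0,0,0,0,60],[0.2,1,0,0,0,0,60],[0.2,1,0,0,0,0,60],[0.2,1,0,0,0,0,60],[0.2,1,0,0,0,0,60],[0.2,1,0,0,0,0,60],[0.2,0.9,0,0,0,0,60]]]'
python3 -m crank '[[[0.1,0,0,0,0,0,60],[0,0,0,0,0,0,60],[0,0,0,0,0,0,60],[0,0,0,0,0,0,60],[0,0,0,0,0,0,60],[0,0,0,0,0,0,60],[0,0,0,0,0,0,60],[0,0,0,0,0,0,60]]]'
```

```text
time_s: 29.45
eef_pos: [477.0, 74.4, 150.1]
ee_rot: [0.0, 0.001, 1.0, -0.0]
force: [0.4, -0.2, -0.1]
grip_width: 0.704
grip_force: 0.0
time_s: 30.25
eef_pos: [437.3, 272.3, 150.1]
ee_rot: [0.0, 0.001, 1.0, 0.0]
force: [0.2, 0.3, 0.1]
grip_width: 0.701
grip_force: 0.0
time_s: 31.05
eef_pos: [434.3, 271.8, 149.5]
ee_rot: [-0.0, 0.0, 1.0, -0.0]
force: [-0.1, -0.3, -0.3]
grip_width: 0.703
grip_force: 0.0
```

```bash
python3 -m crank '[[[0.09,0.6,0,0,0,0,60],[0,0.49,0,0,0,0,60],[0,0,0.4,0,0,0,60],[0,0,0.7,0,0,0,60],[0,0,0.6,0,0,0,60],[0,0,0.46,0,0,0,60],[0,0,0,0,0,0,60],[0,0,0,0,0,0,60]]]'
python3 -m crank '[[[0,0,0,0,0,0,20],[0,0,0,0,0,0,20],[0,0,0,0,0,0,20],[0,0,0,0,0,0,20],[0,0,0,0,0,0,20],[0,0,0,0,0,0,20],[0,0,0,0,0,0,20],[0,0,-0.3,0,0,0,20]]]' 40
python3 -m crank '[[[0,0,-0.6,0,0,0,20],[0,0,-0.8,0,0,0,20],[0,0,-0.8,0,0,0,20],[-0.4,-0.6,0,0,0,0,20],[-0.5,-1,0,0,0,0,20],[-0.5,-1,0,0,0,0,20],[-0.5,-1,0,0,0,0,20],[-0.5,-1,0,0,0,0,20]]]'
```

```text
time_s: 31.85
eef_pos: [432.2, 299.2, 95.6]
ee_rot: [0.0, 0.0, 1.0, -0.0]
force: [-0.6, -0.2, 0.3]
grip_width: 0.703
grip_force: 0.0
time_s: 32.65
eef_pos: [431.6, 298.9, 102.7]
ee_rot: [-0.001, 0.0, 1.0, -0.0]
force: [0.7, 0.2, -0.9]
grip_width: 0.363
grip_force: 39.8
time_s: 33.45
eef_pos: [492.3, 183.1, 158.3]
ee_rot: [-0.0, 0.0, 1.0, 0.0]
force: [0.3, -0.0, -2.1]
grip_width: 0.359
grip_force: 39.8
```

```bash
python3 -m crank '[[[-0.5,-1,0,0,0,0,20],[-0.5,-1,0,0,0,0,20],[-0.5,-1,0,0,0,0,20],[-0.5,-1,0,0,0,0,20],[-0.5,-1,0,0,0,0,20],[-0.5,-1,0,0,0,0,20],[-0.5,-1,0,0,0,0,20],[-0.5,-1,0,0,0,0,20]]]'
python3 -m crank '[[[-0.4,-0.8,0,0,0,0,20],[-0.1,-0.4,0,0,0,0,20],[0,0,0,0,0,0,20],[0,0,0.3,0,0,0,20],[0,0,0.5,0,0,0,20],[0,0,0.5,0,0,0,20],[0,0,0,0,0,0,20],[0,0,0,0,0,0,20]]]'
python3 -m crank '[[[0,0,0,0,0,0,20],[0,0,0,0,0,0,20],[0,0,0,0,0,0,20],[0,0,0,0,0,0,20],[0,0,0,0,0,0,20],[0,0,0,0,0,0,20],[0,0,0,0,0,0,20],[0,0,0,0,0,0,20]]]'
```

```text
time_s: 34.25
eef_pos: [592.1, -17.0, 158.2]
ee_rot: [-0.0, 0.0, 1.0, 0.0]
force: [0.1, -0.5, -1.7]
grip_width: 0.36
grip_force: 39.8
time_s: 35.05
eef_pos: [604.2, -45.6, 125.1]
ee_rot: [-0.0, 0.0, 1.0, 0.0]
force: [0.6, -0.2, -0.9]
grip_width: 0.364
grip_force: 39.8
time_s: 35.85
eef_pos: [604.4, -46.0, 125.6]
ee_rot: [0.0, 0.0, 1.0, -0.0]
force: [-0.2, 0.0, -0.7]
grip_width: 0.36
grip_force: 39.8
```

```bash
python3 -m crank '[[[-0.03,-0.12,0,0,0,0,20],[0,0,0.3,0,0,0,20],[0,0,0.4,0,0,0,20],[0,0,0.2,0,0,0,20],[0,0,0.1,0,0,0,20],[0,0,0.05,0,0,0,20],[0,0,0,0,0,0,20],[0,0,0,0,0,0,20]]]'
```

```text
time_s: 36.65
eef_pos: [605.2, -49.0, 99.4]
ee_rot: [0.0, 0.0, 1.0, -0.0]
force: [0.3, 0.1, -0.8]
grip_width: 0.36
grip_force: 39.9
```

```bash
python3 -m crank '[[[0,0,0.03,0,0,0,20],[0,0,0,0,0,0,20],[0,0,0,0,0,0,60],[0,0,0,0,0,0,60],[0,0,0,0,0,0,60],[0,0,0,0,0,0,60],[0,0,-0.6,0,0,0,60],[0,0,-0.8,0,0,0,60]]]'
python3 -m crank '[[[0,0,-0.8,0,0,0,60],[0.27,0.9,0,0,0,0,60],[0.27,1,0,0,0,0,60],[0.27,1,0,0,0,0,60],[0.27,1,0,0,0,0,60],[0.27,1,0,0,0,0,60],[0.27,1,0,0,0,0,60],[0.27,1,0,0,0,0,60]]]'
python3 -m crank '[[[0.27,1,0,0,0,0,60],[0.27,1,0,0,0,0,60],[0.27,1,0,0,0,0,60],[0.27,1,0,0,0,0,60],[0.27,1,0,0,0,0,60],[0.27,1,0,0,0,0,60],[0.23,0.78,0,0,0,0,60],[0,0,0,0,0,0,60]]]'
python3 -m crank '[[[0,0,0,0,0,0,60],[0,0,0,0,0,0,60],[0,0,0,0,0,0,60],[0,0,0,0,0,0,60],[0,0,0,0,0,0,60],[0,0,0,0,0,0,60],[0,0,0,0,0,0,60],[0,0,0,0,0,0,60]]]'
```

```text
time_s: 37.45
eef_pos: [604.6, -48.8, 133.0]
ee_rot: [-0.001, 0.0, 1.0, 0.0]
force: [0.1, 0.3, 0.1]
grip_width: 0.7
grip_force: 0.0
time_s: 38.25
eef_pos: [557.6, 124.6, 153.6]
ee_rot: [0.0, 0.0, 1.0, -0.0]
force: [0.8, 0.1, -0.3]
grip_width: 0.702
grip_force: 0.0
time_s: 39.05
eef_pos: [511.0, 295.0, 153.5]
ee_rot: [-0.0, -0.001, 1.0, 0.0]
force: [-0.4, -1.0, -0.6]
grip_width: 0.702
grip_force: 0.0
time_s: 39.85
eef_pos: [511.8, 293.1, 153.5]
ee_rot: [0.0, 0.0, 1.0, -0.0]
force: [-0.4, 0.8, -0.1]
grip_width: 0.701
grip_force: 0.0
```

```bash
python3 -m crank '[[[0,0,0.4,0,0,0,60],[0,0,0.7,0,0,0,60],[0,0,0.7,0,0,0,60],[0,0,0.51,0,0,0,60],[0,0,0,0,0,0,60],[0,0,0,0,0,0,20],[0,0,0,0,0,0,20],[0,0,0,0,0,0,20]]]' 40
python3 -m crank '[[[0,0,0,0,0,0,20],[0,0,0,0,0,0,20],[0,0,0,0,0,0,20],[0,0,-0.3,0,0,0,20],[0,0,-0.6,0,0,0,20],[0,0,-0.8,0,0,0,20],[0,0,-0.6,0,0,0,20],[0,-0.3,-0.1,0,0,0,20]]]'
python3 -m crank '[[[-0.14,-0.8,0,0,0,0,20],[-0.15,-1,0,0,0,0,20],[-0.15,-1,0,0,0,0,20],[-0.15,-1,0,0,0,0,20],[-0.15,-1,0,0,0,0,20],[-0.15,-1,0,0,0,0,20],[-0.15,-1,0,0,0,0,20],[-0.15,-1,0,0,0,0,20]]]'
python3 -m crank '[[[-0.15,-1,0,0,0,0,20],[0,-1,0,0,0,0,20],[0,-1,0,0,0,0,20],[0,-0.61,0,0,0,0,20],[0,0,0,0,0,0,20],[0,0,0,0,0,0,20],[0,0,0,0,0,0,20],[0,0,0,0,0,0,20]]]'
```

```text
time_s: 40.65
eef_pos: [512.3, 293.3, 96.8]
ee_rot: [0.001, 0.0, 1.0, 0.0]
force: [0.3, -0.1, 2.1]
grip_width: 0.364
grip_force: 39.7
time_s: 41.45
eef_pos: [512.2, 286.0, 157.5]
ee_rot: [0.001, -0.0, 1.0, 0.0]
force: [0.1, -0.2, -2.0]
grip_width: 0.359
grip_force: 40.0
time_s: 42.25
eef_pos: [540.9, 89.1, 155.0]
ee_rot: [-0.001, 0.0, 1.0, -0.0]
force: [0.3, -0.6, -2.0]
grip_width: 0.358
grip_force: 39.9
time_s: 43.05
eef_pos: [545.1, 1.2, 155.7]
ee_rot: [-0.0, -0.0, 1.0, 0.0]
force: [-0.9, 0.0, -1.8]
grip_width: 0.359
grip_force: 40.0
```

```bash
python3 -m crank '[[[0,-0.04,0.5,0,0,0,20],[0,0,0.7,0,0,0,20],[0,0,0.6,0,0,0,20],[0,0,0.3,0,0,0,20],[0,0,0.1,0,0,0,20],[0,0,0.06,0,0,0,20],[0,0,0,0,0,0,20],[0,0,0,0,0,0,20]]]'
```

```text
time_s: 43.85
eef_pos: [545.5, -0.7, 99.8]
ee_rot: [0.001, 0.0, 1.0, -0.0]
force: [-0.1, 0.3, 0.5]
grip_width: 0.357
grip_force: 40.2
```

```bash
python3 -m crank '[[[0,0.02,0.03,0,0,0,20],[0,0,0,0,0,0,20],[0,0,0,0,0,0,60],[0,0,0,0,0,0,60],[0,0,0,0,0,0,60],[0,0,0,0,0,0,60],[0,0,-0.6,0,0,0,60],[0,0,-0.8,0,0,0,60]]]'
python3 -m crank '[[[0,0,-0.8,0,0,0,60],[-0.14,0.9,0,0,0,0,60],[-0.14,1,0,0,0,0,60],[-0.14,1,0,0,0,0,60],[-0.14,1,0,0,0,0,60],[-0.14,1,0,0,0,0,60],[-0.14,1,0,0,0,0,60],[-0.14,1,0,0,0,0,60]]]'
python3 -m crank '[[[-0.14,1,0,0,0,0,60],[-0.14,1,0,0,0,0,60],[-0.13,1,0,0,0,0,60],[0,1,0,0,0,0,60],[0,0.58,0,0,0,0,60],[0,0,0,0,0,0,60],[0,0,0,0,0,0,60],[0,0,0,0,0,0,60]]]'
```

```text
time_s: 44.65
eef_pos: [544.6, -0.1, 133.2]
ee_rot: [-0.001, 0.0, 1.0, 0.0]
force: [-1.1, 0.9, 0.2]
grip_width: 0.702
grip_force: 0.0
time_s: 45.45
eef_pos: [569.8, 173.4, 153.4]
ee_rot: [-0.0, 0.0, 1.0, -0.0]
force: [-0.3, -0.0, -0.4]
grip_width: 0.701
grip_force: 0.0
time_s: 46.25
eef_pos: [580.3, 285.7, 153.6]
ee_rot: [-0.0, 0.001, 1.0, -0.0]
force: [0.3, -0.3, -0.4]
grip_width: 0.707
grip_force: 0.0
```

```bash
python3 -m crank '[[[0,0.03,0.4,0,0,0,60],[0,0,0.7,0,0,0,60],[0,0,0.7,0,0,0,60],[0,0,0.51,0,0,0,60],[0,0,0,0,0,0,60],[0,0,0,0,0,0,20],[0,0,0,0,0,0,20],[0,0,0,0,0,0,20]]]' 40
python3 -m crank '[[[0,0,0,0,0,0,20],[0,0,0,0,0,0,20],[0,0,0,0,0,0,20],[0,0,-0.3,0,0,0,20],[0,0,-0.6,0,0,0,20],[0,0,-0.8,0,0,0,20],[0,0,-0.6,0,0,0,20],[0,-0.3,-0.1,0,0,0,20]]]'
python3 -m crank '[[[-0.1,-0.8,0,0,0,0,20],[-0.1,-1,0,0,0,0,20],[-0.1,-1,0,0,0,0,20],[-0.1,-1,0,0,0,0,20],[-0.1,-1,0,0,0,0,20],[0,-1,0,0,0,0,20],[0,-1,0,0,0,0,20],[0,-1,0,0,0,0,20]]]'
python3 -m crank '[[[0,-0.7,0,0,0,0,20],[0,-0.35,0,0,0,0,20],[0,0,0.3,0,0,0,20],[0,0,0.5,0,0,0,20],[0,0,0.4,0,0,0,20],[0,0,0,0,0,0,20],[0,0,0,0,0,0,20],[0,0,0,0,0,0,20]]]'
```

```text
time_s: 47.05
eef_pos: [580.6, 287.7, 96.9]
ee_rot: [0.001, 0.0, 1.0, 0.0]
force: [-0.4, -0.7, 2.7]
grip_width: 0.358
grip_force: 39.8
time_s: 47.85
eef_pos: [580.7, 280.7, 158.5]
ee_rot: [0.002, -0.0, 1.0, 0.001]
force: [0.0, -0.3, -2.1]
grip_width: 0.359
grip_force: 39.8
time_s: 48.65
eef_pos: [591.9, 83.5, 155.5]
ee_rot: [-0.001, 0.0, 1.0, -0.0]
force: [-0.1, 0.4, -1.5]
grip_width: 0.363
grip_force: 39.8
time_s: 49.45
eef_pos: [592.7, 59.1, 126.2]
ee_rot: [0.0, 0.0, 1.0, -0.0]
force: [0.3, -0.1, -1.2]
grip_width: 0.362
grip_force: 39.8
```

```bash
python3 -m crank '[[[0,-0.04,0.3,0,0,0,20],[0,0,0.4,0,0,0,20],[0,0,0.2,0,0,0,20],[0,0,0.1,0,0,0,20],[0,0,0.06,0,0,0,20],[0,0,0.03,0,0,0,20],[0,0,0,0,0,0,20],[0,0,0,0,0,0,20]]]'
python3 -m crank '[[[0,0,0,0,0,0,20],[0,0,0,0,0,0,60],[0,0,0,0,0,0,60],[0,0,0,0,0,0,60],[0,0,0,0,0,0,60],[0,0,-0.6,0,0,0,60],[0,0,-0.8,0,0,0,60],[0,0,-0.8,0,0,0,60]]]'
python3 -m crank '[[[0,0.6,-0.4,0,0,0,60],[0,1,-0.4,0,0,0,60],[0.3,1,0,0,0,0,60],[0.5,1,0,0,0,0,60],[0.8,1,0,0,0,0,60],[0.8,1,0,0,0,0,60],[0.8,1,0,0,0,0,60],[0.8,1,0,0,0,0,60]]]'
python3 -m crank '[[[1,1,0,0,0,0,60],[1,1,0,0,0,0,60],[1,1,0,0,0,0,60],[1,1,0,0,0,0,60],[1,1,0,0,0,0,60],[1,1,0,0,0,0,60],[1,0.6,0,0,0,0,60],[0,0,0,0,0,0,60]]]'
python3 - <<'E'
from h import *
a=capture("top");b=capture("side")
cv2.imwrite("pics/z_top.png",a);cv2.imwrite("pics/z_side.png",b)
f=lambda i,r:cv2.resize(i[r[0]:r[1],r[2]:r[3]],(398,300),interpolation=2)
p=lambda n:cv2.imread(f"pics/{n}0.png")
r1=(135,240,255,394);r2=(125,245,265,424)
cv2.imwrite("pics/z1.png",np.vstack([np.hstack([f(p("top"),r1),f(a,r1)]),np.hstack([f(p("side"),r2),f(b,r2)])]))
E
```

```text
time_s: 50.25
eef_pos: [592.9, 57.8, 100.0]
ee_rot: [0.001, 0.0, 1.0, -0.0]
force: [-3.5, -0.3, 9.6]
grip_width: 0.363
grip_force: 41.0
time_s: 51.05
eef_pos: [592.3, 57.8, 154.0]
ee_rot: [-0.0, 0.0, 1.0, 0.0]
force: [0.5, 0.5, 0.5]
grip_width: 0.703
grip_force: 0.0
time_s: 51.85
eef_pos: [491.1, 249.7, 173.1]
ee_rot: [-0.0, 0.0, 1.0, 0.0]
force: [0.8, 1.2, 0.3]
grip_width: 0.707
grip_force: 0.0
time_s: 52.65
eef_pos: [314.3, 414.9, 173.2]
ee_rot: [-0.001, -0.002, 1.0, -0.0]
force: [0.3, -1.0, 0.2]
grip_width: 0.701
grip_force: 0.0
```

View pics/z1.png

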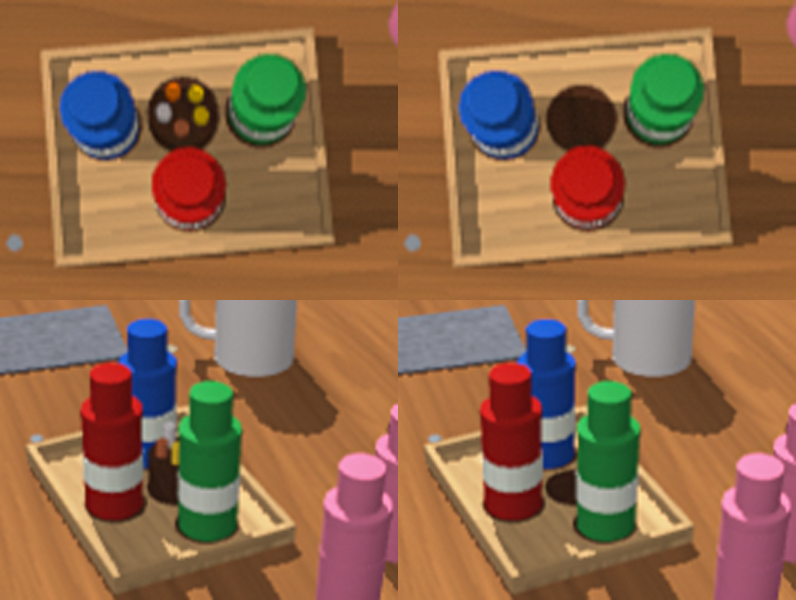

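View pics/z_top.png

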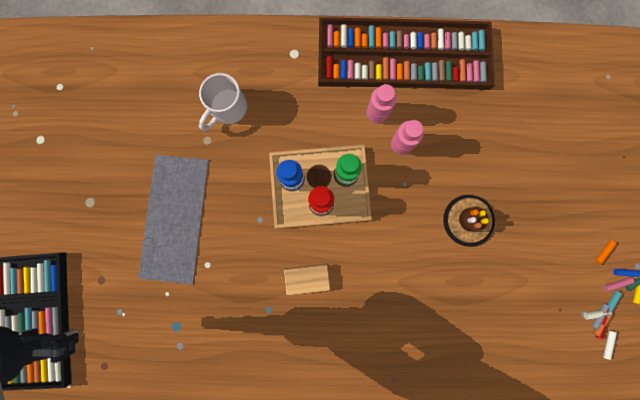

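Compared with the start, the canisters are back within about a pixel of where they stood. The puck top at (474,219) agrees with a puck centred on the cork at (469.5,220), once its height is allowed for. The mug and block haven't moved, and the arm is clear.

```bash
python3 -c "
from rig import *
print(finish_job())"
```

```text
the job is handed in; nothing more can be done
None
```

The job is handed in at about 53 s on the robot's clock: all three canisters went to the mat and back to within about a pixel of their starting places, and the stub holder stands upright within about 3 mm of the cork's centre, with the mug and sanding block not touched.

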